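Click the tool battery into its charger

ROBOT

A 7-joint arm with a two-finger parallel gripper is mounted at the origin on the work surface. World frame = base frame: x ahead of the robot, y to its left, z up, the work surface at z = 0. Lengths are in m, angles in rad, forces in N, time in s.
With the tool pointing down it reaches from about 0.4 to 0.9 m from the base axis. Payload 5.6 kg.
Tool frame: the origin (TCP) lies between the finger pads; the fingertips stand 22 mm ahead of it and the grasp point (between the pads) lies 3 mm ahead of it; z points along the fingers, y is the line along which they close (so a half turn about z gives the same grasp; the last joint's range is limited). The gripper opens to 92 mm and grips with 3 to 60 N. Pads are 20 mm wide; open, the fingers measure 128 mm over their backs; the gripper's body (75 mm by 189 mm) begins 69 mm behind the grasp point.
Start: joints at [1.196, 0.468, -0.012, 1.603, 0.006, 1.071, -0.056], TCP at [0.212, -0.615, 0.237] pointing down, gripper open.
Joint ranges: [-2.53, 2.53], [-0.31, 2.02], [-1.57, 1.55], [0.28, 2.44], [-1.29, 4.43], [0.15, 1.84], [-2.92, 2.92]. Speed limits (rad/s): [2.57, 2.57, 3.14, 3.14, 3.14, 3.14, 3.14].

INTERFACE

Orientations are given as a unit quaternion [x, y, z, w].
In Python, from station import arm gives the robot as it stands.
- The arm moves only by the shell command python3 -m inch 'ROWS' [FORCE]. ROWS is a JSON object of lists of equal length, an entry for each row: "claw": the finger opening in mm, from 0 to 91.9; "dp": the shift along the tool's x, y, z scaled (see below), a list of three; "turn": the turn about the tool's z scaled (see below). In form: {"claw": [claw, ...], "dp": [[dx, dy, dz], ...], "turn": [turn, ...]}. A call has 1 to 5 rows; each row is the pose to reach, as a shift and turn from the pose commanded when the call began, along the tool's axes at that moment; what a row does not reach only later rows make up. The controller multiplies each number of a shift by 15 cm and each number of a turn by 90 degrees. A row lasts 1/12 s, in which the tool goes at most 41.7 mm and 7.16 degrees, less where a joint would pass 70% of its speed; a pose out of reach is approached as far as the arm can. A call with a number of a shift or a turn outside -1 to 1 is refused whole. A call with a gripper value outside its range is refused whole. The fingers move at their own pace and stop on an object; FORCE is the grip in N (left out, the last holds). Time passes only in rows, so rows that repeat a pose let the fingers close. It gives the time, the measured TCP pose, the force, the opening and the grip force at its end, in the units of the state.
- arm.get_state(): the state, without advancing time (a new reading comes with each control period).
- arm.read_camera(name): name is "side" or "top" or "wrist"; returns the picture (384x512x3 uint8, red, green, blue); there is no depth.
- arm.camera_params(name): a dict with "fx", "fy", "cx", "cy" (pixels), "dist" ([k1, k2, p1, p2, k3] as OpenCV has them; the pictures are not rectified), "xyz" and "orientation" of the camera in the world; the wrist camera has in their place "tool_from_camera" (4x4, takes a point from camera to tool coordinates, whose origin is the TCP and whose axes are the flange's). Camera axes: x right, y up, looking along -z (the intrinsics and any distortion apply to the point x, -y, -z); pixel columns grow to the right and rows downward; lengths in m; the calibration is good to about 2 mm. A picture is of the moment at which its call begins: read the wrist's pose just before it. camera_params takes no time and is no camera call.
- arm.finish_job(): hands the job in; it is judged then, once.
Trained networks look in the newest picture that a camera, given by its name, has taken for a name from the list of things; names that differ only in an ending like _2 or _b are one class to them, and where a whole thing is asked for, a point or a joint stands for the part that bears it (a point fixed in the world has none). Each returns a list of dicts, best first, with "conf" (0 to 1); they miss things now and then, are a little off and sometimes report something else, mostly with a low value. They report only what shows in the picture. A call takes as long as a camera call. They do not tell look-alikes from the thing itself.
- arm.recognise(camera, thing): "bbox" ([centre column, centre row, width, height] in pixels, round what is visible of it).
The state is a dict: "clock": time; "q": joint angles; "joint_velocities": joint speeds; "effort": joint torques, N m; "tcp_pos": TCP position; "eef_rot": TCP orientation; "force": force on the tool from outside, world axes, zero at the start; "moment": the same for the moment, N m; "opening": finger opening in m; "finger_force": force on a finger pad.
Only numpy, scipy, OpenCV 4.12 (cv2) and the standard library are available. Lean on these libraries where they do the work, as an engineer would, in place of code of your own. Each camera call takes 0.05 s, during which the arm holds its last target. There are 200 camera calls.

TASK

Put the large battery pack into the bay of the charger on the bench: lower it in between the heel and the steel spring catch and press it down until it sits flat on the bay floor and the catch has clicked back over the ledge at its end. Leave the compact battery pack where it lies.

Things in the scene. Friction and masses are not known exactly. Their poses are not given: they have to be found in the camera images.
- pack_center (a point): Centre, 35 mm above the underside, of the loose large battery pack, 0.5 kg: black foot 116 long (x) x 54 wide (y) x 34 mm high, on it in the middle a dark-grey block 70 x 54 x 36 mm, so the foot leaves a 23 mm ledge at each end. z up. Both ways round are alike and either may be used. Grip it across its 54 mm width, at or above the centre.
- bay_floor (a point): Middle of the charger's bay floor, 14 mm above the bench; a seated pack's centre is 35 mm above it, length along x. Black charger, fixed, 212 x 92 mm. x runs from the grey hump to the catch, z up. Heel face at x=-61 mm, 18 mm high, flaring 10 mm out to 36 mm; hump 34 mm high. Cheeks at y=+-32 mm, flaring, 18 mm high, with a 50 mm gap mid-side for the fingers.
- catch (a joint): Steel spring catch, 30 mm wide, at the bay's +x end. 0 m at rest, to 0.020 pushed back along +x. At rest: nose tip at x=50 mm of the bay, flat underside 36.5 mm above the floor, ramp above it leaning back to x=66 mm at 68.5 mm. A pack pressed straight down (8 to 18 N) pushes it 5 to 11 mm back; it snaps to 0 over the ledge of a seated pack.
- compact_center (a point): Centre of the loose compact battery pack, same make and colours but smaller: 80 x 50 mm, 46 mm high; centre 23 mm above the bench. Not wanted: leave it alone.
Things that resemble listed ones, but are neither listed nor needed, are in the scene too. Leave any yellow look-alike of the part that bears bay_floor alone.

How it is judged:
By the outcome, as a careful person would: the job done as asked, in the order asked, and still so for the second after the job is handed in, with the robot touching nothing.
It also fails if it takes over 42 s, if anything falls off the work surface, if the arm or the gripper's body presses on something with over 40 N, if the wrist force passes 120 N, or if a joint passes its speed limit or range.

## Working session

There is one attempt and no reset: what is moved stays moved. The work goes in short steps, Python scripts to look and compute and a shell command to move; the robot and the scene stay as the last step left them, time stands still between calls to the robot, and variables do not carry over. Pictures are saved under pics/ and viewed, at most 10 in all, crops included, and the job is handed in when it is done.

```bash
mkdir -p pics; ls
python3 - <<'E'
from station import arm
import cv2
for n in("top","side"):
    im=arm.read_camera(n); cv2.imwrite(f"pics/{n}0.png",im[...,::-1])
    p=arm.camera_params(n);print(n,p)
    for t in("pack_center","bay_floor","catch","compact_center"):
        print(t,[(d["bbox"],d["conf"]) for d in arm.recognise(n,t)][:3])
print(arm.get_state())
print(arm.camera_params("wrist"))
E
```

```text
pics
top {'fx': 347.2922092969535, 'fy': 347.2922092969535, 'cx': 255.02760510247077, 'cy': 187.4057355176415, 'dist': array([-0.03269046,  0.        ,  0.        ,  0.        ,  0.        ]), 'xyz': array([0.34792539, 0.01848841, 0.7949453 ]), 'orientation': array([ 0.04055697, -0.06040185, -0.70025106,  0.71017969])}
pack_center [([398.9, 171.0, 47.1, 57.4], 0.56)]
bay_floor [([336.4, 250.4, 77.5, 103.0], 0.83), ([265.9, 141.0, 52.8, 103.4], 0.7)]
catch [([276.8, 108.6, 9.5, 15.6], 0.56), ([354.8, 225.9, 24.0, 17.6], 0.52)]
compact_center [([138.9, 171.9, 40.3, 39.6], 0.97)]
side {'fx': 440.3007900530512, 'fy': 440.3007900530512, 'cx': 258.22373435324783, 'cy': 189.51080984367036, 'dist': array([-0.13952273,  0.        ,  0.        ,  0.        ,  0.        ]), 'xyz': array([-0.01032242,  0.57211271,  0.9356656 ]), 'orientation': array([-0.12289882,  0.32897915,  0.87838618, -0.32420103])}
pack_center [([321.3, 136.1, 34.0, 38.7], 0.85), ([244.7, 180.9, 66.9, 69.1], 0.6)]
bay_floor [([245.8, 181.6, 70.3, 69.9], 0.77), ([349.4, 192.7, 67.5, 76.3], 0.73), ([185.3, 269.8, 23.2, 30.8],
[... 725 characters left out ...]
y([-0.18877234,  0.77290379, -0.36217944]), 'moment': array([-0.00115941,  0.02162795, -0.02082268]), 'finger_force': 0.0, 'opening': 0.09205440390606877}
{'fx': 318.8809538716562, 'fy': 318.8809538716562, 'cx': 254.36416462458044, 'cy': 191.6770659737081, 'dist': array([-0.06790276,  0.        ,  0.        ,  0.        ,  0.        ]), 'tool_from_camera': array([[ 2.11209006e-04,  9.68612308e-01,  2.48576249e-01,
         7.02895909e-02],
       [ 9.99999859e-01, -3.25770233e-04,  4.19734718e-04,
        -8.78157469e-05],
       [ 4.87538957e-04,  2.48576125e-01, -9.68612240e-01,
        -1.46790557e-01],
       [ 0.00000000e+00,  0.00000000e+00,  0.00000000e+00,
         1.00000000e+00]])}
```

Run:
```python
import cv2
a=cv2.imread("pics/top0.png")[60:330,90:450]; cv2.imwrite("pics/top0c.png",cv2.resize(a,None,fx=2.2,fy=2.2,interpolation=2))
a=cv2.imread("pics/side0.png")[80:320,130:430]; cv2.imwrite("pics/side0c.png",cv2.resize(a,None,fx=2.5,fy=2.5,interpolation=2))
```

```text
(no output)
```

View pics/top0c.png

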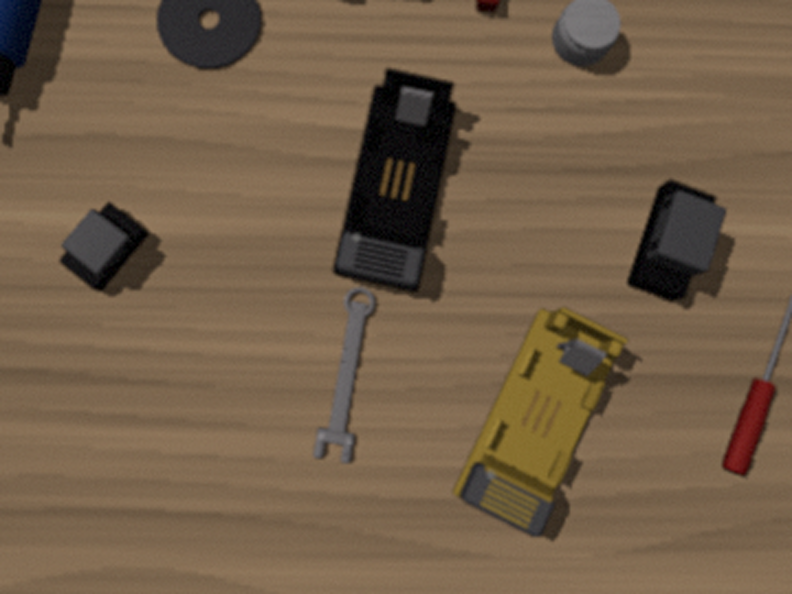

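View pics/side0c.png

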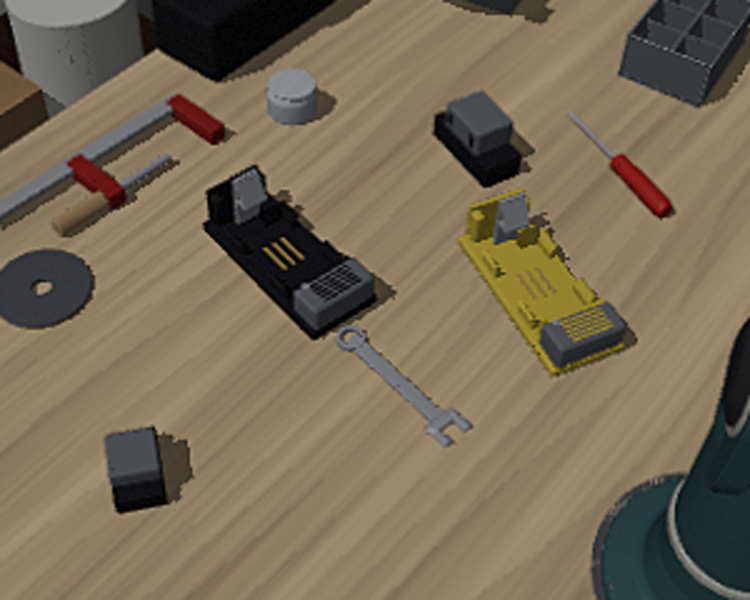

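Large pack: top crop (678,240), stepped with a foot ledge at each end. The compact pack is at (105,245). The black charger is at (395,180) with hump at the bottom and catch at the top; the yellow one at (545,420) is the look-alike to leave alone.

```bash
cat > h.py <<'E'
import numpy as np, cv2
from scipy.spatial.transform import Rotation as R
from station import arm
def cam(n,st=None):
    p=arm.camera_params(n)
    if n=="wrist":
        T=np.eye(4);T[:3,:3]=R.from_quat(st["eef_rot"]).as_matrix();T[:3,3]=st["tcp_pos"]
        T=T@p["tool_from_camera"];Rm,t=T[:3,:3],T[:3,3]
    else: Rm,t=R.from_quat(p["orientation"]).as_matrix(),np.array(p["xyz"])
    K=np.array([[p["fx"],0,p["cx"]],[0,p["fy"],p["cy"]],[0,0,1]]);return K,np.array(p["dist"]),Rm,t
def unproj(c,px,z):
    K,d,Rm,t=c
    u=cv2.undistortPoints(np.array(px,float).reshape(-1,1,2),K,d)[:,0]
    r=np.c_[u[:,0],-u[:,1],-np.ones(len(u))]@Rm.T
    return t+r*((z-t[2])/r[:,2])[:,None]
def proj(c,P):
    K,d,Rm,t=c
    q=(np.atleast_2d(P)-t)@Rm; q=q*[1,-1,-1]
    return cv2.projectPoints(q,np.zeros(3),np.zeros(3),K,d)[0][:,0]
E
python3 - <<'E'
from h import *
c=cam("top"); s=cam("side")
f=lambda a:np.array(a)/2.2+[90,60]
g=lambda a:np.array(a)/2.5+[130,80]
print("bay contacts",unproj(c,f([[398,179]]),.014),unproj(s,g([[284,253]]),.014))
P=unproj(c,f([[335,273],[417,290],[452,82],[388,70]]),.03);print(P)
ct=unproj(c,f([[668,193],[724,207],[706,272],[652,257]]),.07);print("pack top",ct,ct.mean(0))
sd=unproj(s,g([[447,104],[482,92],[513,125],[476,140]]),.07);print("side",sd,sd.mean(0))
E
```

```text
bay contacts [[ 0.56905071 -0.03839737  0.014     ]] [[ 0.56653078 -0.03434499  0.014     ]]
[[ 0.46516556  0.02612581  0.03      ]
 [ 0.44912416 -0.05711511  0.03      ]
 [ 0.67157751 -0.09393771  0.03      ]
 [ 0.68322683 -0.02605814  0.03      ]]
pack top [[ 0.54482534 -0.30298986  0.07      ]
 [ 0.531813   -0.35932443  0.07      ]
 [ 0.4660493  -0.33734773  0.07      ]
 [ 0.48000907 -0.28389671  0.07      ]] [ 0.50567418 -0.32088968  0.07      ]
side [[ 0.54397562 -0.30760027  0.07      ]
 [ 0.52477022 -0.35438407  0.07      ]
 [ 0.46142498 -0.3280772   0.07      ]
 [ 0.47960689 -0.27707633  0.07      ]] [ 0.50244443 -0.31678447  0.07      ]
```

```bash
cat >> h.py <<'E'
def go(xyz,yaw,st=None):
    st=st or arm.get_state(); r=R.from_quat(st["eef_rot"])
    d=r.inv().apply(np.array(xyz)-st["tcp_pos"]); x=r.as_matrix()[:,0]
    t=-(np.degrees(yaw)-np.degrees(np.arctan2(x[1],x[0])) )
    t=(t+90)%180-90
    print("clock %.2f tcp"%st["clock"],st["tcp_pos"].round(4),"yaw %.2f"%np.degrees(np.arctan2(x[1],x[0])),"tilt",r.as_matrix()[:2,2].round(4),"dp units",(d/.15).round(4),"turn",round(t/90,4),"F",st["force"].round(1),"open",round(st["opening"],4))
E
python3 -m inch '{"claw":[91,91,91,91,91],"dp":[[0.25,-0.125,0],[0.5,-0.25,0],[0.75,-0.375,0],[1,-0.5,0],[1,-0.5,0]],"turn":[0.08,0.16,0.24,0.32,0.39]}'
python3 -c "
from h import *
go([.504,-.319,.24],np.radians(-18))"
```

```text
clock: 0.92
tcp_pos: [0.3364, -0.4881, 0.2368]
eef_rot: [0.991, -0.137, 0.002, -0.002]
force: [1.0, 1.1, -0.6]
opening: 0.0911
finger_force: 0.0
clock 0.92 tcp [ 0.3364 -0.4881  0.2368] yaw -15.80 tilt [0.0037 0.0034] dp units [ 0.7681 -1.3894 -0.0137] turn 0.0244 F [ 1.   1.1 -0.6] open 0.0911
```

```bash
python3 -m inch '{"claw":[91,91,91,91,91],"dp":[[0.15,-0.22,0],[0.3,-0.45,0],[0.45,-0.68,0],[0.6,-0.9,0],[0.67,-1,0]],"turn":[0.02,0.02,0.02,0.02,0.02]}' >/dev/null
python3 -m inch '{"claw":[91,91,91],"dp":[[0.05,-0.22,0],[0.05,-0.34,0],[0.05,-0.34,0]],"turn":[0,0,0]}'
python3 - <<'E'
from h import *
st=arm.get_state(); im=arm.read_camera("wrist")
go([.504,-.319,.24],np.radians(-18))
print(arm.recognise("wrist","pack_center")[:2])
cv2.imwrite("pics/w1.png",im[...,::-1]); np.save("w1.npy",dict(p=st["tcp_pos"],q=st["eef_rot"]),allow_pickle=True)
E
```

```text
clock: 1.58
tcp_pos: [0.4928, -0.327, 0.2366]
eef_rot: [0.988, -0.152, 0.0, -0.001]
force: [-0.3, 0.4, 0.3]
opening: 0.0911
finger_force: 0.0
clock 1.63 tcp [ 0.4914 -0.3299  0.2366] yaw -17.62 tilt [0.0003 0.0007] dp units [ 0.0583 -0.0946 -0.0224] turn 0.0042 F [-0.8 -0.4  1.1] open 0.0911
[{'bbox': [248.2, 161.7, 53.9, 100.0], 'conf': 0.77}]
```

View pics/w1.png

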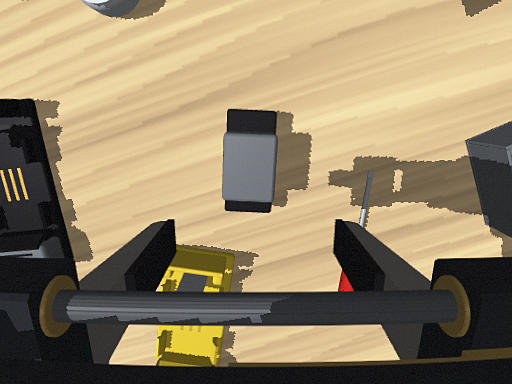

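The wrist view shows the large pack at (249,160), its grey block top corners about (226,133),(275,136),(272,203),(222,200); finger tips are at the bottom, and the yellow charger is far from the pack.

Run:
```python
from h import *
d=np.load("w1.npy",allow_pickle=True).item(); st=dict(tcp_pos=d["p"],eef_rot=d["q"])
c=cam("wrist",st)
im=cv2.imread("pics/w1.png")
P=unproj(c,[[226,133],[276,136],[272,203],[222,200]],.07);m=P.mean(0)
print(P,m)
v=P[0]-P[3]+P[1]-P[2];yaw=np.arctan2(v[1],v[0]);print(np.degrees(yaw),np.linalg.norm(v)/2,np.linalg.norm(P[0]-P[1]))
# bottom foot
F=unproj(c,[[228,109],[277,112]],.034);print(F,F.mean(0))
print(unproj(c,[[227,211],[271,213]],.034))
go([*m[:2],.24],yaw)
```

```text
[[ 0.54755536 -0.3143145   0.07      ]
 [ 0.53022258 -0.35982619  0.07      ]
 [ 0.46633401 -0.33661301  0.07      ]
 [ 0.48466462 -0.28875268  0.07      ]] [ 0.50719414 -0.32487659  0.07      ]
-21.042911896484586 0.06791905523084485 0.04870050494677366
[[ 0.56956757 -0.32053879  0.034     ]
 [ 0.55090699 -0.36945459  0.034     ]] [ 0.56023728 -0.34499669  0.034     ]
[[ 0.46188378 -0.28316271  0.034     ]
 [ 0.44446097 -0.33075725  0.034     ]]
clock 1.68 tcp [ 0.4902 -0.332   0.2367] yaw -17.81 tilt [-0.     -0.0005] dp units [ 0.093  -0.0799 -0.0219] turn 0.0359 F [ 0.2 -0.5 -0.5] open 0.0908
```

```bash
python3 - <<'E'
from h import *
go([.5055,-.3235,.05],np.radians(-20.5))
E
python3 -m inch '{"claw":[91,91,91,91],"dp":[[0.08,-0.08,0.2],[0.08,-0.08,0.45],[0.08,-0.08,0.7],[0.08,-0.08,0.8]],"turn":[0.03,0.03,0.03,0.03]}' >/dev/null
python3 -m inch '{"claw":[91,91],"dp":[[0,0,0],[0,0,0]],"turn":[0,0]}'
python3 - <<'E'
from h import *
go([.5055,-.3235,.05],np.radians(-20.5))
E
```

```text
clock 1.68 tcp [ 0.4902 -0.332   0.2367] yaw -17.81 tilt [-0.     -0.0005] dp units [ 0.0793 -0.0858  1.2447] turn 0.0299 F [ 0.2 -0.5 -0.5] open 0.0908
clock: 2.18
tcp_pos: [0.5041, -0.3262, 0.1162]
eef_rot: [0.984, -0.18, -0.001, 0.0]
force: [-0.4, -0.2, 0.7]
opening: 0.0912
finger_force: 0.0
clock 2.18 tcp [ 0.5041 -0.3262  0.1162] yaw -20.73 tilt [-0.0015 -0.0001] dp units [ 0.003  -0.0201  0.441 ] turn -0.0025 F [-0.4 -0.2  0.7] open 0.0912
```

```bash
python3 -m inch '{"claw":[91,91,91,91,91],"dp":[[0,-0.02,0.2],[0,-0.02,0.4],[0,-0.02,0.44],[0,-0.02,0.44],[0,-0.02,0.44]],"turn":[0,0,0,0,0]}'
python3 -m inch '{"claw":[45,45,45,45,45],"dp":[[0,0,0],[0,0,0],[0,0,0],[0,0,0],[0,0,0]],"turn":[0,0,0,0,0]}' 15
python3 -m inch '{"claw":[45,45,45,45],"dp":[[0,0,0],[0,0,0],[0,0,0],[0,0,0]],"turn":[0,0,0,0]}' 50
```

```text
clock: 2.6
tcp_pos: [0.5071, -0.323, 0.0524]
eef_rot: [0.984, -0.179, 0.001, 0.001]
force: [-0.4, -0.0, 0.2]
opening: 0.0911
finger_force: 0.0
clock: 3.02
tcp_pos: [0.5065, -0.3219, 0.0512]
eef_rot: [0.984, -0.179, 0.0, 0.0]
force: [0.0, -0.4, 0.2]
opening: 0.0599
finger_force: 0.0
clock: 3.35
tcp_pos: [0.5059, -0.3232, 0.0512]
eef_rot: [0.984, -0.179, 0.0, 0.001]
force: [-2.1, -3.9, 5.0]
opening: 0.0534
finger_force: 50.0
```

```bash
python3 -m inch '{"claw":[45,45,45,45,45],"dp":[[0,0,-0.1],[0,0,-0.35],[0,0,-0.6],[0,0,-0.85],[0,0,-1]],"turn":[0,0,0,0,0]}' 60
python3 - <<'E'
from h import *
go([.451,-.012,.21],np.radians(-12))
E
```

```text
clock: 3.77
tcp_pos: [0.5071, -0.3211, 0.2033]
eef_rot: [0.984, -0.178, 0.001, -0.0]
force: [0.9, -0.0, -4.3]
opening: 0.0532
finger_force: 60.0
clock 3.77 tcp [ 0.5071 -0.3211  0.2033] yaw -20.56 tilt [ 0.0024 -0.    ] dp units [-1.0737 -1.798  -0.0459] turn -0.0951 F [ 0.9 -0.  -4.3] open 0.0532
```

```bash
python3 -m inch '{"claw":[45,45,45,45,45],"dp":[[-0.1,-0.18,0],[-0.25,-0.4,0],[-0.35,-0.6,0],[-0.47,-0.8,0],[-0.55,-0.93,-0.04]],"turn":[0,0,0,0,0]}' >/dev/null
python3 -m inch '{"claw":[45,45,45,45,45],"dp":[[-0.1,-0.18,0],[-0.25,-0.4,0],[-0.35,-0.6,0],[-0.45,-0.75,0],[-0.52,-0.87,0]],"turn":[-0.05,-0.095,-0.095,-0.095,-0.095]}' >/dev/null
python3 -m inch '{"claw":[45,45,45],"dp":[[0,0,0],[0,0,0],[0,0,0]],"turn":[0,0,0]}'
python3 - <<'E'
from h import *
st=arm.get_state(); im=arm.read_camera("wrist")
cv2.imwrite("pics/w2.png",cv2.resize(im[...,::-1],None,fx=1.5,fy=1.5,interpolation=2)); np.save("w2.npy",dict(p=st["tcp_pos"],q=st["eef_rot"]),allow_pickle=True)
go([.451,-.012,.21],np.radians(-12))
E
```

```text
clock: 4.85
tcp_pos: [0.4503, -0.0128, 0.2059]
eef_rot: [0.994, -0.105, -0.001, 0.0]
force: [-0.1, 0.2, -4.3]
opening: 0.0534
finger_force: 60.0
clock 4.90 tcp [ 0.4506 -0.0133  0.206 ] yaw -12.11 tilt [-0.0013 -0.0001] dp units [ 0.001  -0.0092 -0.0266] turn -0.0013 F [-0.2 -0.7 -4.2] open 0.0538
```

View pics/w2.png

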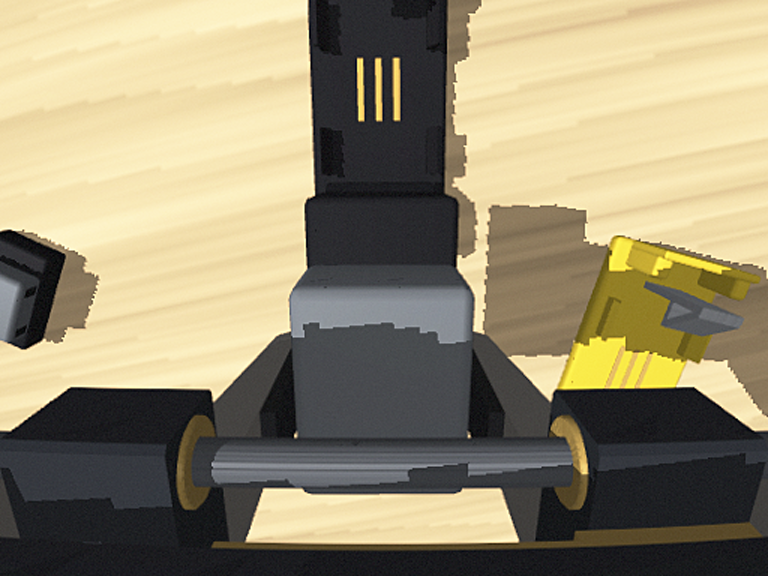

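Run:
```python
from h import *
d=np.load("w2.npy",allow_pickle=True).item(); st=dict(tcp_pos=d["p"],eef_rot=d["q"]); c=cam("wrist",st)
# contact segmentation
im=cv2.imread("pics/w2.png"); 
hsv=cv2.cvtColor(im,cv2.COLOR_BGR2HSV); m=np.zeros(im.shape[:2],np.uint8); m[40:140,340:420]=cv2.inRange(hsv,(12,60,110),(35,255,255))[40:140,340:420]
n,l,s,cc=cv2.connectedComponentsWithStats(m); print(s[1:],cc[1:])
P=unproj(c,cc[1:]/1.5,.014); print("contacts",P)
ends=unproj(c,np.array([[360,58],[361,121],[378,58],[379,121],[396,58],[397.5,121]])/1.5,.014)
for i in(0,2,4):
    v=ends[i]-ends[i+1];print(np.degrees(np.arctan2(v[1],v[0])))
E=unproj(c,np.array([[309,0],[316,190],[447,0],[443,190]])/1.5,.01);
for i in(0,2):
    v=E[i]-E[i+1];print("edge",E[i:i+2],np.degrees(np.arctan2(v[1],v[0])))
r=R.from_quat(st["eef_rot"])
tz=st["tcp_pos"][2]
t=lambda px,z:r.inv().apply(unproj(c,np.array(px)/1.5,z)-st["tcp_pos"])
print("block front",t([[303,267],[462,267]],tz+.0188)); print("foot front",t([[316,198],[450,198]],tz-.0172)); print("block back",t([[300,492],[468,492]],tz+.0188))
```

```text
[[392  57   8  64 445]
 [357  58   8  64 436]
 [375  58   8  64 427]] [[395.99325843  88.5752809 ]
 [360.19495413  89.76376147]
 [378.1147541   88.91334895]]
contacts [[ 0.56576321 -0.04676973  0.014     ]
 [ 0.57001568 -0.02323984  0.014     ]
 [ 0.56803337 -0.03505335  0.014     ]]
-11.562611777970337
-11.151270377913258
-10.257997365642739
edge [[ 0.6330625  -0.00260279  0.01      ]
 [ 0.51177117  0.02188296  0.01      ]] -11.413220051511258
edge [[ 0.61412927 -0.09110019  0.01      ]
 [ 0.49308379 -0.06573629  0.01      ]] -11.834547080764168
block front [[ 0.04309368 -0.02190097 -0.01887708]
 [ 0.04310675  0.02161134 -0.01886146]]
foot front [[ 0.05936073 -0.02263885  0.01709659]
 [ 0.05937495  0.02275442  0.01711288]]
block back [[-0.02940302 -0.02614022 -0.01876222]
 [-0.02939669  0.02691353 -0.01874316]]
```

Run:
```python
from h import *
d=np.load("w2.npy",allow_pickle=True).item(); st=dict(tcp_pos=d["p"],eef_rot=d["q"]); c=cam("wrist",st)
r=R.from_quat(st["eef_rot"])
for dx in(-.005,0,.005):
  q=[[.058,.027,.0512],[.058,.027,.0172],[.035,.027,.0172],[.035,.027,-.0188],[-.035,.027,-.0188],[-.058,.027,.0172]]
  print(dx,(proj(c,r.apply(np.array(q)+[dx,0,0])+st["tcp_pos"])*1.5).round())
# bay features: heel top/face, catch nose, floor pts with bay estimate, in top cam x2.2 crop coords
b=np.array([.568,-.0352,.014]); Rb=R.from_euler("z",-11.3,degrees=True)
F=[[-61,0,18],[-71,0,34],[50,0,36.5],[66,15,68.5],[66,-15,68.5],[50,15,36.5],[50,-15,36.5]]
print((proj(cam("top"),Rb.apply(np.array(F)/1e3)+b)-[90,60])*2.2)
print((proj(cam("side"),Rb.apply(np.array(F)/1e3)+b)-[130,80])*2.5)
```

```text
-0.005 [[448. 208.]
 [462. 217.]
 [459. 282.]
 [479. 313.]
 [466. 520.]
 [449. 504.]]
0 [[449. 196.]
 [462. 202.]
 [460. 268.]
 [480. 296.]
 [467. 507.]
 [449. 494.]]
0.005 [[449. 183.]
 [463. 187.]
 [460. 254.]
 [481. 278.]
 [468. 494.]
 [450. 483.]]
[[384.1671964  231.78990178]
 [383.02955804 238.10939464]
 [407.36323072 123.65380219]
 [398.44807698  93.95297185]
 [428.37812787 100.36548792]
 [392.95538271 120.56876628]
 [421.77031493 126.74273241]]
[[316.6395597  273.36600508]
 [322.28999215 269.07274288]
 [256.13955405 204.56179861]
 [235.46530475 182.23071422]
 [257.31068579 170.65727598]
 [245.34526626 210.44506883]
 [266.83266516 198.73726567]]
```

```bash
python3 -m inch '{"claw":[45,45,45,45,45],"dp":[[0.15,0,0],[0.35,0,0],[0.6,0,0],[0.79,0,0],[0.79,0,0]],"turn":[-0.008,-0.008,-0.008,-0.008,-0.008]}' >/dev/null
python3 -m inch '{"claw":[45,45,45,45],"dp":[[0,0,0.2],[0,0,0.36],[0,0,0.36],[0,0,0.36]],"turn":[0,0,0,0]}'
python3 - <<'E'
from h import *
im=arm.read_camera("side"); b=arm.read_camera("wrist")
go([.567,-.035,.0652],np.radians(-11.3))
a=cv2.resize(im[120:260,180:360],None,fx=3,fy=3,interpolation=2)[...,::-1]; b=cv2.resize(b[0:280],None,fx=.5,fy=.5)[...,::-1]
o=np.zeros((570,540,3),np.uint8);o[:420,:540]=a;o[425:565,:256]=b;cv2.imwrite("pics/s3.png",o)
E
```

```text
clock: 5.65
tcp_pos: [0.5655, -0.0383, 0.1511]
eef_rot: [0.995, -0.099, -0.002, 0.0]
force: [-0.0, -0.3, -3.8]
opening: 0.0535
finger_force: 60.0
clock 5.75 tcp [ 0.5677 -0.0379  0.1537] yaw -11.38 tilt [ 0.0017 -0.0001] dp units [-0.0091 -0.0177  0.59  ] turn -0.0009 F [-0.   0.6 -4.5] open 0.0536
```

View pics/s3.png

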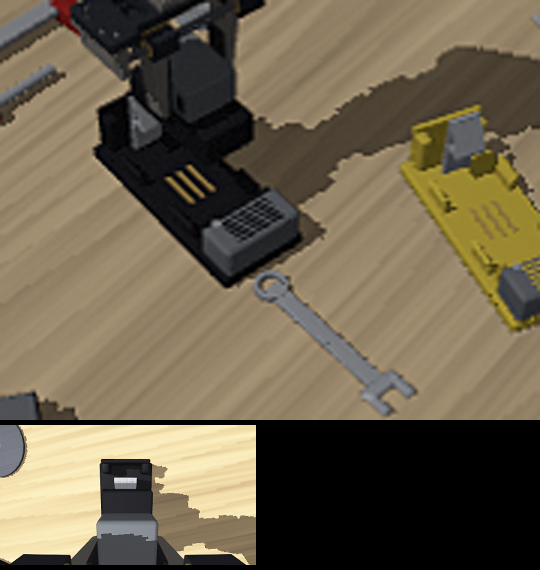

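The pack hangs above the bay; in the wrist inset the catch shows just ahead of the foot, near full-res pixel (250,116). I check that against my bay estimate.

Run:
```python
from h import *
st=arm.get_state(); im=arm.read_camera("wrist"); c=cam("wrist",st)
b=np.array([.568,-.0352,.014]); Rb=R.from_euler("z",-11.3,degrees=True)
F=[[66,15,68.5],[66,-15,68.5],[50,15,36.5],[50,-15,36.5],[58,15,52.5],[58,-15,52.5]]
p=proj(c,Rb.apply(np.array(F)/1e3)+b)
r=R.from_quat(st["eef_rot"])
f=proj(c,r.apply([[.058,-.027,.0512],[.058,.027,.0512]])+st["tcp_pos"])
print(p.round(1).tolist(),f.round(1).tolist());go([.567,-.035,.0652],np.radians(-11.3))
a=np.ascontiguousarray(im[60:210,180:330,::-1]); a=cv2.resize(a,None,fx=4,fy=4,interpolation=2)
for q in np.r_[p,f]: cv2.circle(a,tuple(int(v) for v in ((q-[180,60])*4)),4,(0,255,0),-1)
cv2.imwrite("pics/w4.png",a)
```

```text
[[228.5, 117.0], [273.4, 117.0], [232.2, 137.2], [270.8, 137.2], [230.5, 127.9], [272.0, 127.8]] [[211.1, 130.5], [299.1, 130.6]]
clock 5.80 tcp [ 0.5679 -0.0377  0.1542] yaw -11.36 tilt [ 0.0028 -0.0002] dp units [-0.0114 -0.0162  0.5931] turn -0.0007 F [ 0.8  0.  -4.5] open 0.0535
```

View pics/w4.png

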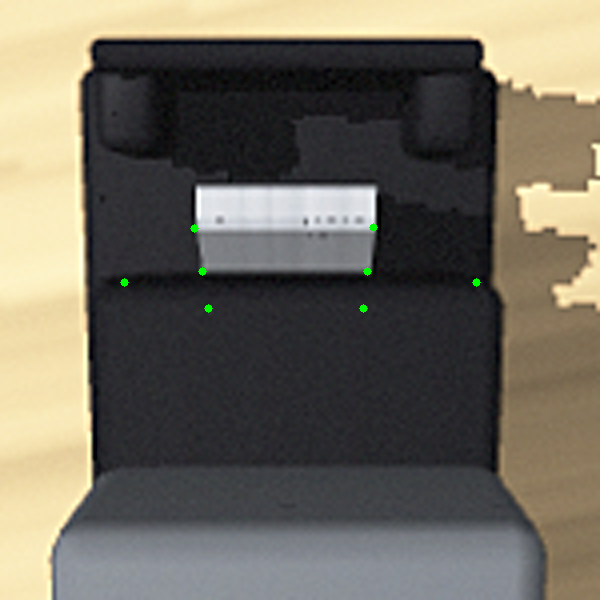

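```bash
python3 -m inch '{"claw":[45,45,45,45,45],"dp":[[-0.01,-0.016,0.05],[-0.01,-0.016,0.12],[-0.01,-0.016,0.2],[-0.01,-0.016,0.2],[-0.01,-0.016,0.2]],"turn":[0,0,0,0,0]}' 60
python3 -m inch '{"claw":[45,45,45,45,45],"dp":[[0,0,0.04],[0,0,0.08],[0,0,0.12],[0,0,0.16],[0,0,0.2]],"turn":[0,0,0,0,0]}'
python3 -c "
from h import *
go([.567,-.035,.0652],np.radians(-11.3))"
```

```text
clock: 6.22
tcp_pos: [0.5649, -0.0346, 0.1213]
eef_rot: [0.995, -0.099, -0.001, 0.0]
force: [-0.4, 0.7, -4.1]
opening: 0.0538
finger_force: 60.0
clock: 6.63
tcp_pos: [0.5643, -0.0345, 0.0913]
eef_rot: [0.995, -0.099, -0.002, 0.0]
force: [-5.0, 1.7, -3.2]
opening: 0.0537
finger_force: 60.0
clock 6.63 tcp [ 0.5643 -0.0345  0.0913] yaw -11.32 tilt [-0.0033  0.0001] dp units [ 1.90e-02 -1.00e-04  1.74e-01] turn -0.0002 F [-5.   1.7 -3.2] open 0.0537
```

```bash
python3 -m inch '{"claw":[45,45,45,45,45],"dp":[[0.008,0,0.03],[0.012,0,0.06],[0.012,0,0.09],[0.012,0,0.12],[0.012,0,0.14]],"turn":[0,0,0,0,0]}'
python3 -m inch '{"claw":[45,45,45,45,45],"dp":[[0,0,0.01],[0,0,0.02],[0,0,0.03],[0,0,0.04],[0,0,0.045]],"turn":[0,0,0,0,0]}'
python3 -c "
from h import *
go([.567,-.035,.0652],np.radians(-11.3))"
```

```text
clock: 7.05
tcp_pos: [0.5668, -0.035, 0.0705]
eef_rot: [0.995, -0.099, -0.001, 0.0]
force: [-5.3, 0.6, -2.4]
opening: 0.054
finger_force: 60.0
clock: 7.47
tcp_pos: [0.5691, -0.0353, 0.0652]
eef_rot: [0.995, -0.099, 0.001, -0.0]
force: [0.8, -0.9, 2.3]
opening: 0.0539
finger_force: 60.0
clock 7.47 tcp [ 0.5691 -0.0353  0.0652] yaw -11.33 tilt [ 0.003  -0.0003] dp units [-0.0143  0.001   0.0002] turn -0.0004 F [ 0.8 -0.9  2.3] open 0.0539
```

```bash
python3 -m inch '{"claw":[45,45,45,45,45],"dp":[[0,0,0.01],[0,0,0.02],[0,0,0.03],[0,0,0.03],[0,0,0.03]],"turn":[0,0,0,0,0]}'
python3 - <<'E'
from h import *
st=arm.get_state(); im=arm.read_camera("wrist"); c=cam("wrist",st)
b=np.array([.568,-.0352,.014]); Rb=R.from_euler("z",-11.3,degrees=True)
F=[[66,15,68.5],[66,-15,68.5],[50,15,36.5],[50,-15,36.5]]
p=proj(c,Rb.apply(np.array(F)/1e3)+b)
go([.567,-.035,.0652],np.radians(-11.3))
a=np.ascontiguousarray(im[40:190,180:330,::-1]); a=cv2.resize(a,None,fx=4,fy=4,interpolation=2)
for q in p: cv2.circle(a,tuple(int(v) for v in ((q-[180,40])*4)),4,(0,255,0),-1)
cv2.imwrite("pics/w5.png",a)
E
```

```text
clock: 7.88
tcp_pos: [0.5693, -0.0353, 0.0651]
eef_rot: [0.995, -0.099, 0.002, 0.0]
force: [-10.5, -0.2, 32.3]
opening: 0.0537
finger_force: 60.0
clock 7.93 tcp [ 0.5692 -0.0353  0.0651] yaw -11.34 tilt [ 0.0032 -0.0011] dp units [-0.015   0.0009 -0.0009] turn -0.0004 F [-9.3 -0.7 30.9] open 0.0536
```

View pics/w5.png

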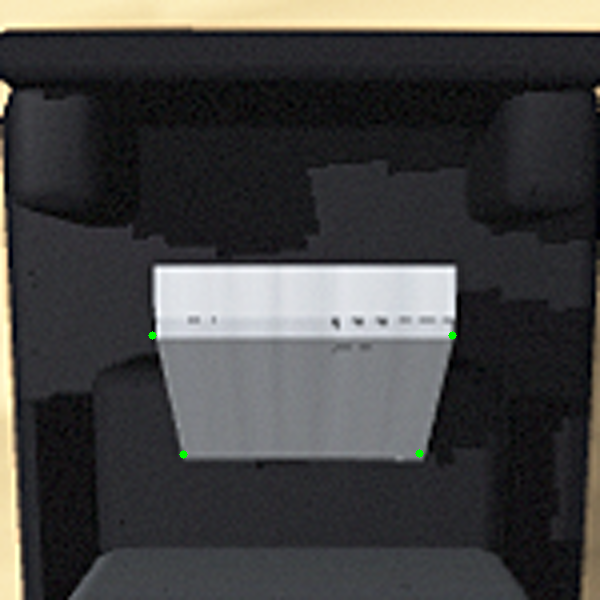

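The catch matches its rest position (green dots) and lies over the pack's ledge, and the floor took 32 N without moving. Releasing and retreating.

```bash
python3 -m inch '{"claw":[45,45,70,70,70],"dp":[[0,0,-0.03],[0,0,-0.035],[0,0,-0.035],[0,0,-0.035],[0,0,-0.035]],"turn":[0,0,0,0,0]}' 20
python3 -m inch '{"claw":[75,75,75,75,75],"dp":[[0,0,0],[0,0,-0.1],[0,0,-0.3],[0,0,-0.6],[0,0,-0.8]],"turn":[0,0,0,0,0]}'
python3 -m inch '{"claw":[75,75,75,75,75],"dp":[[0,0,-0.1],[-0.3,0,-0.1],[-0.5,0,-0.1],[-0.8,0,-0.1],[-0.8,0,-0.1]],"turn":[0,0,0,0,0]}'
python3 - <<'E'
from h import *
for i in range(3): im=arm.read_camera("side")
st=arm.get_state(); w=arm.read_camera("wrist"); 
a=cv2.resize(im[120:260,180:360],None,fx=3,fy=3,interpolation=2)[...,::-1]
o=np.zeros((420,800,3),np.uint8);o[:,:540]=a;o[:300,545:800]=cv2.resize(w[0:150,190:318],(255,300))[...,::-1];cv2.imwrite("pics/s6.png",o)
E
```

```text
clock: 8.35
tcp_pos: [0.5679, -0.035, 0.0654]
eef_rot: [0.995, -0.099, 0.0, -0.0]
force: [-0.0, -0.6, 0.1]
opening: 0.0692
finger_force: 0.0
clock: 8.77
tcp_pos: [0.5677, -0.0349, 0.1872]
eef_rot: [0.995, -0.099, -0.0, -0.0]
force: [1.1, -0.9, 0.5]
opening: 0.075
finger_force: 0.0
clock: 9.18
tcp_pos: [0.4425, -0.0104, 0.1992]
eef_rot: [0.995, -0.098, -0.004, 0.001]
force: [-0.6, 0.5, -0.8]
opening: 0.0752
finger_force: 0.0
```

View pics/s6.png

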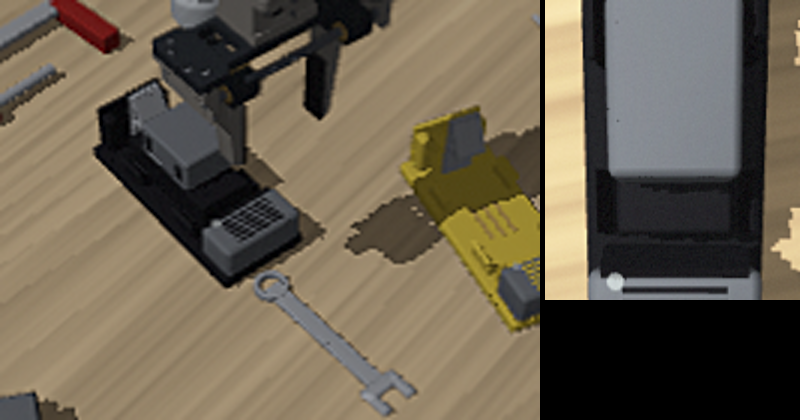

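The pack sits flat in the black charger with the catch upright over its ledge, and the gripper is clear.

```bash
python3 -c "
from station import arm
print(arm.finish_job())"
```

```text
the job is handed in; nothing more can be done
None
```

The large battery pack is seated flat in the black charger's bay with the catch back over its ledge; the compact pack and the yellow charger were left alone, and the job was handed in after about 9 s of the 42 s allowed.

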